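Check the patina plate's temperature, then tilt it to the marked angle and hold

TASK

Take the pen-shaped thermometer from its holder and aim it straight down at the round dark patch on the flat hinged plate, holding it still a few centimetres (about 5 cm) above the patch for two seconds without touching the plate, then stand it back in its holder and let go. Next, swing the plate, which has a bar handle, gently up until it is parallel with the clamped pointer at its side, and keep holding it there for inspection of its underside: the program finishes with the gripper still holding the plate up at that angle. Leave the pointer, bottle, tub and brush as they are.

Things in the scene. Friction and masses are not known exactly. Their poses are not given: they have to be found in the camera images.
- fixture: fixed dark steel tilting fixture bolted on the table, base 250 x 210 x 10 mm. Origin on the table straight below the hinge line, in the middle of the plate's width; x points level from the hinge to the plate's free edge (roughly away from the robot), y along the hinge, z up. The hinge line is 50 mm above the origin. The hinge is at the robot's side of the plate.
- plate: brass-coloured aluminium plate 192 (x) x 160 (y) x 5 mm, 0.4 to 0.8 kg, on a free hinge: falls back flat if let go. Origin on the hinge line, mid-width; x along the plate to the free edge 200 mm away, y along the hinge, z out of its top face (2.5 mm above the origin). Flat at the start; swings up to 1.45 rad, the free edge rising and coming back towards the robot.
- patch (a point): centre of the round dark patch, 54 mm across, on the top face of the plate, 75 mm from the hinge line
- handle (a point): middle of the plate's bar handle: a round steel bar 12 mm thick, 90 mm long, parallel to the hinge (plate's y), its axis 40 mm above the plate's mid-plane and 175 mm from the hinge, on a post at each end. It turns with the plate; being round, it can turn between the finger pads. Its axes are the plate's.
- marker: slim aluminium pointer 150 mm long, 14 mm wide, with an arrow-head end, clamped with black knobs to the fixture beside the plate's +y edge. Origin at its pivot on the hinge line, 96 mm from mid-width; x points along it to the arrow head, 0.6 to 1.05 rad above level: the marked angle. It stands up beside the flat plate (tip up to 185 mm above the table): pass over it. Not to be moved.
- thermometer: loose upright grey pen-shaped infrared thermometer, a plain cylinder 28 mm in diameter and 140 mm long (a button adds 2 mm on top) with a rubber band 66 to 73 mm up, 110 g. Origin at the centre of its lower end, where its lens looks straight out along -z; z points up its axis. It stands lens down in the holder, its upper 90 mm standing clear of the holder's tube.
- lens (a point): the thermometer's lens, centre of its lower end; looks along the thermometer's -z
- holder: fixed holder: a 90 x 90 x 8 mm steel foot with an upright aluminium tube on it, outer diameter 44 mm, inner 38 mm, rim 60 mm above the table, inner floor 12 mm above the table. Origin on the table under the tube's centre. It stands left or right of the fixture.
- bottle: bystander: closed green bottle 60 mm in diameter, 160 mm tall; origin at the centre of its underside
- tub: bystander: open clear plastic mixing tub, 100 mm across, 70 mm tall; origin at the centre of its underside
- brush: bystander: hand brush lying on the table; origin under its middle
- marker_tip (a point): the tip of the pointer's arrow head, 150 mm from its pivot along its x; its axes are the pointer's

How it is judged:
By the outcome, as a careful person would: the job done as asked, in the order asked, and still so for the second after the job is handed in, while the arm keeps its last pose, push and grip.
It also fails if it takes over 70 s, if anything falls off the work surface, if the arm or the gripper's body presses on something with over 40 N, if the wrist force passes 120 N, or if a joint passes its speed limit or range.

ROBOT

A 6-joint arm with a two-finger parallel gripper is mounted at the origin on the work surface. World frame = base frame: x ahead of the robot, y to its left, z up, the work surface at z = 0. Lengths are in m, angles in rad, forces in N, time in s.
With the tool pointing down it reaches from about 0.3 to 0.775 m from the base axis. Payload 14.6 kg.
Tool frame: the origin (TCP) lies between the finger pads; the fingertips stand ctrl.tip_extent ahead of it and the grasp point (between the pads) lies 3 mm ahead of it (ctrl.tip_extent is the distance from the TCP to the fingertips, in m); z points along the fingers, y is the line along which they close (so a half turn about z gives the same grasp; the last joint's range is limited). The gripper opens to 94 mm and grips with 3 to 60 N. Pads are 16 mm wide; open, the fingers measure 119 mm over their backs; the gripper's body (75 mm by 177 mm) begins 78 mm behind the grasp point.
Start: joints at [1.212, 0.3, 1.521, -0, 1.321, -0.067], TCP at [0.158, 0.527, 0.227] pointing down, gripper open.
Joint ranges: [-3.03, 3.03], [-0.79, 2.21], [0.23, 2.52], [-1.04, 4.18], [0, 3.07], [-2.55, 2.55]. Speed limits (rad/s): [2.22, 2.22, 2.57, 3.14, 3.14, 3.14].

INTERFACE

Orientations are given as [roll, pitch, yaw] about the fixed x, y, z axes, in that order (R = Rz(yaw) Ry(pitch) Rx(roll)).
In Python, from station import ctrl gives the robot as it stands.
- The arm moves only by the shell command python3 shift.py 'ROWS' [OPENING] [FORCE]. ROWS is a JSON list of rows, 1 to 10 of them, each an object with the fields dx, dy, dz (the shift in m), wx, wy, wz (a rotation vector in rad); a field left out counts as zero; each row shifts and turns the commanded pose from where the row before left it, along the tool's axes as they then stand; what a row does not reach is not made up. A row lasts 1/10 s, in which the tool goes at most 0.05 m and 0.15 rad, less where a joint would pass 70% of its speed; a pose out of reach is approached as far as the arm can. OPENING is the finger opening in m, set as the command begins (- or left out keeps the last). The fingers move at their own pace and stop on an object; FORCE is the grip in N (left out, the last holds). Time passes only in rows, so rows that do not move let the fingers close. It prints the time, the measured TCP pose, the force, the opening and the grip force at its end. Input that does not fit is refused with a message, and nothing moves.
- ctrl.get_obs(): the state, without advancing time (a new reading comes with each control period).
- ctrl.camera(name): name is "scene" or "side" or "wrist"; returns a dict with "pixels" (384x512x3 uint8, blue, green, red), "fx", "fy", "cx", "cy" (pixels), "extrinsics" (4x4, takes a point from camera to world coordinates). Camera axes: x right, y up, looking along -z (the intrinsics and any distortion apply to the point x, -y, -z); pixel columns grow to the right and rows downward; lengths in m; the calibration is good to about 2 mm. A picture is of the moment at which its call begins. There is no depth.
- ctrl.hand_in(): hands the job in; it is judged then, once.
The state is a dict: "time_s": time; "qpos": joint angles; "joint_vel": joint speeds; "tau": joint torques, N m; "ee_pos": TCP position; "eef_rot": TCP orientation; "force": force on the tool from outside, world axes, zero at the start; "moment": the same for the moment, N m; "grip_width": finger opening in m; "grip_force": force on a finger pad.
Only numpy, scipy, OpenCV 4.12 (cv2) and the standard library are available. Lean on these libraries where they do the work, as an engineer would, in place of code of your own. Each camera call takes 0.05 s, during which the arm holds its last target. There are 200 camera calls.

## Working session

There is one attempt and no reset: what is moved stays moved. The work goes in short steps, Python scripts to look and compute and a shell command to move; the robot and the scene stay as the last step left them, time stands still between calls to the robot, and variables do not carry over. Pictures are saved under pics/ and viewed, at most 10 in all, crops included, and the job is handed in when it is done.

```bash
ls; mkdir -p pics; cat > h.py <<'E'
import numpy as np,cv2,json
from station import ctrl
def snap(n,f):
    c=ctrl.camera(n); cv2.imwrite('pics/'+f+'.png',c['pixels'])
    json.dump({k:np.asarray(c[k]).tolist() for k in c if k!='pixels'},open('pics/'+f+'.json','w'))
    return c
def ray(f,u,v):
    c=json.load(open('pics/'+f+'.json'));E=np.array(c['extrinsics'])
    d=np.array([(u-c['cx'])/c['fx'],-(v-c['cy'])/c['fy'],-1]);return E[:3,3],E[:3,:3]@d
def tri(*obs):
    A=np.zeros((3,3));b=np.zeros(3);L=[]
    for o in obs:
        p,d=ray(*o);d=d/np.linalg.norm(d);P=np.eye(3)-np.outer(d,d);A+=P;b+=P@p;L.append((p,P))
    x=np.linalg.solve(A,b);return x,[np.linalg.norm(P@(x-p)) for p,P in L]
def atz(f,u,v,z):
    p,d=ray(f,u,v);return p+d*(z-p[2])/d[2]
def proj(f,X):
    c=json.load(open('pics/'+f+'.json'));E=np.array(c['extrinsics'])
    q=E[:3,:3].T@(np.array(X)-E[:3,3]);return np.array([c['cx']+c['fx']*q[0]/-q[2],c['cy']-c['fy']*q[1]/-q[2]])
E
python3 - <<'E'
from h import *
for n in ['scene','side','wrist']:
    c=snap(n,n+'0');print({k:np.round(c[k],3).tolist() for k in c if k!='pixels'})
print(ctrl.tip_extent)
a=cv2.imread('pics/scene0.png');b=cv2.imread('pics/side0.png')
cv2.imwrite('pics/a.png',cv2.resize(a,(800,600)));cv2.imwrite('pics/b.png',cv2.resize(b,(800,600)))
E
```

```text
pics
shift.py
station.py
{'fx': 395.358, 'fy': 395.358, 'cx': 255.089, 'cy': 196.676, 'extrinsics': [[0.601, -0.454, 0.658, 1.211], [0.799, 0.354, -0.485, -0.494], [-0.013, 0.818, 0.576, 0.664], [0.0, 0.0, 0.0, 1.0]]}
{'fx': 440.184, 'fy': 440.184, 'cx': 250.823, 'cy': 183.518, 'extrinsics': [[0.792, 0.346, -0.502, -0.055], [-0.61, 0.441, -0.658, -0.823], [-0.007, 0.828, 0.561, 0.784], [0.0, 0.0, 0.0, 1.0]]}
{'fx': 342.116, 'fy': 342.116, 'cx': 255.809, 'cy': 187.885, 'extrinsics': [[0.289, -0.93, -0.226, 0.093], [0.957, 0.28, 0.071, 0.547], [-0.002, -0.236, 0.972, 0.384], [0.0, 0.0, 0.0, 1.0]]}
0.022
```

View pics/a.png

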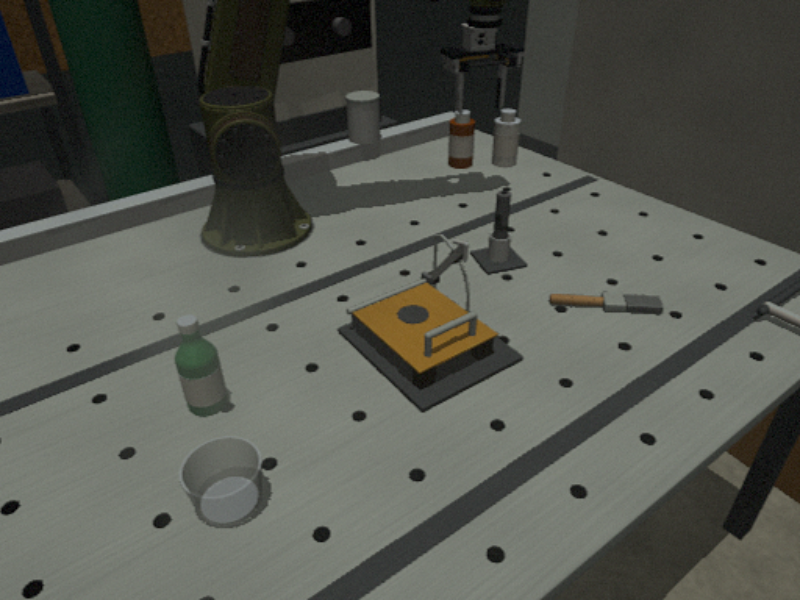

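View pics/b.png

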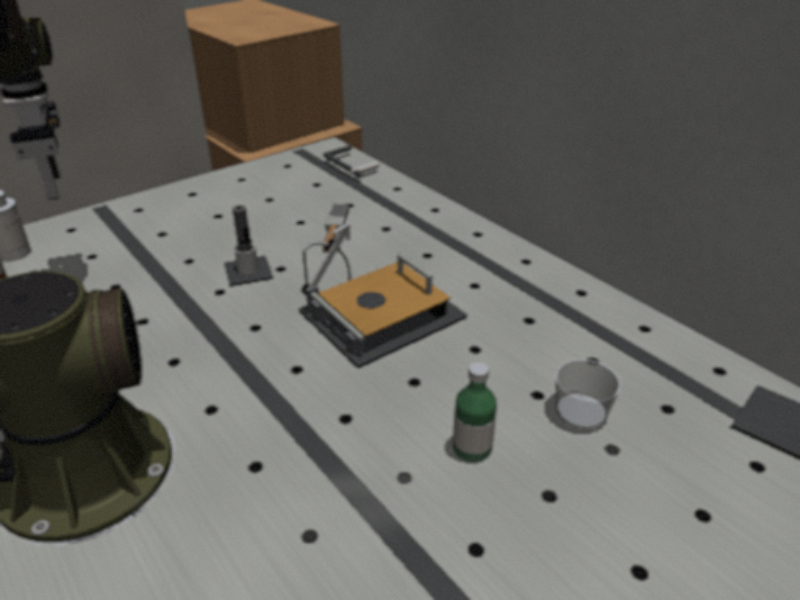

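The scene picture shows the plate (patch at about (413,314)/800-scale), the holder with thermometer at (500,230), and the pointer at (450,260). The side picture shows patch (371,299) and thermometer (242,235). I'll enlarge both for precise pixel positions.

```bash
python3 - <<'E'
from h import *
def crop(f,x,y,w,h,s,o):
    a=cv2.imread(f'pics/{f}.png')[y:y+h,x:x+w]
    a=cv2.resize(a,None,fx=s,fy=s,interpolation=cv2.INTER_CUBIC);a=cv2.convertScaleAbs(a,alpha=1.5)
    for i in range(0,w,20):
        cv2.putText(a,str(x+i),(i*s,10),0,.35,(0,0,255));cv2.line(a,(i*s,12),(i*s,h*s),(0,0,255) if 0 else (90,60,160),1)
    for i in range(0,h,20):
        cv2.putText(a,str(y+i),(0,i*s+10),0,.35,(0,0,255));cv2.line(a,(0,i*s),(w*s,i*s),(90,60,160),1)
    cv2.imwrite(f'pics/{o}.png',a)
crop('scene0',210,115,133,147,4,'c1');crop('side0',140,120,160,115,5,'c2')
E
```

```text
(no output)
```

View pics/c1.png

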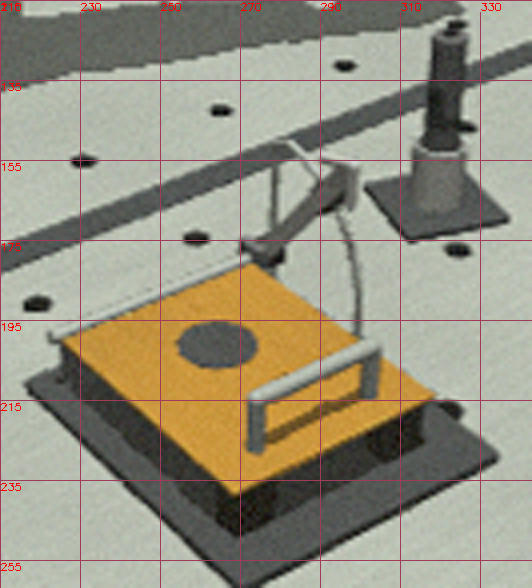

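View pics/c2.png

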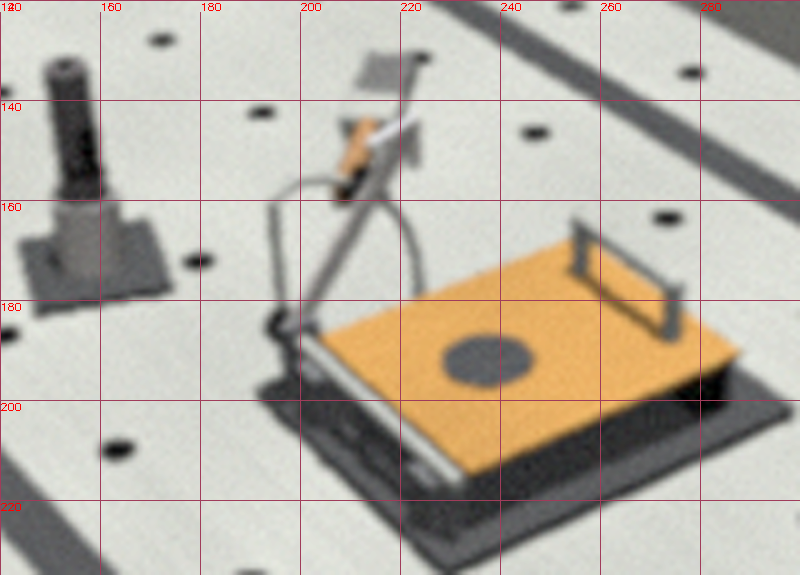

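```bash
python3 - <<'E'
from h import *
S=lambda x,y:('scene0',210+(x+.5)/4-.5,115+(y+.5)/4-.5)
D=lambda x,y:('side0',140+(x+.5)/5-.5,120+(y+.5)/5-.5)
P={'patch':((217,345),(488,360)),'h+':((253,262),(320,338)),'h-':((60,340),(468,475)),'f-':((233,495),(740,352)),'f+':((437,394),(572,237)),
'b+':((375,348),(577,222)),'b-':((255,398),(678,288)),'ttop':((451,34),(65,65)),'rim':((439,150),(87,192)),'piv':((266,250),(295,322)),'tipA':((350,172),(400,130)),'tipB':((352,165),(410,120))}
for k,(a,b) in P.items():
    x,r=tri(S(*a),D(*b));print(k,x.round(4),np.round(r,4))
print(ctrl.get_obs()['ee_pos'],ctrl.get_obs()['eef_rot'],ctrl.get_obs()['time_s'])
E
```

```text
patch [0.5432 0.0273 0.053 ] [0.0004 0.0004]
h+ [0.4799 0.1086 0.0526] [0.0015 0.0015]
h- [ 0.4728 -0.0505  0.0514] [0.0006 0.0006]
f- [ 0.6646 -0.0551  0.0509] [0.0003 0.0003]
f+ [0.6672 0.1075 0.0495] [0.0004 0.0004]
b+ [0.6437 0.0728 0.0869] [0.001 0.001]
b- [ 0.6419 -0.0225  0.0904] [0.0024 0.0024]
ttop [0.4432 0.3306 0.1523] [0.0005 0.0005]
rim [0.4453 0.3282 0.0577] [0.0027 0.0027]
piv [0.4746 0.1259 0.0551] [0.0002 0.0002]
tipA [0.5561 0.1272 0.1553] [0.0006 0.0006]
tipB [0.5608 0.1237 0.1628] [0.0003 0.0003]
[0.1581582  0.52660955 0.22705387] [-3.14081275e+00 -7.30274377e-05  2.84980350e+00] 0.15
```
Excellent. Plate yaw ≈ small: h+ - h- = (0.007,0.159): yaw ~ -0.045?? f-h at - : (0.192,-0.0046): yaw -0.024; at +: (0.187,-0.001) . free: (0.0026,0.1626): -0.016. average ~ -0.02. Hinge origin: patch minus 75mm along x: (0.468,0.029). Plate centre mean of corners: x .5711,y .0276; at 104 mm from hinge → hinge (0.467,0.030). Good. Handle at 175 : (0.642,0.0262); bar measured mid (0.6428,0.0252). Good.

The plate, handle and thermometer triangulate consistently (thermometer axis about (0.444, 0.330), top 0.152; patch (0.543, 0.027, 0.053)). I'm moving above the thermometer to check it with the wrist camera.

```bash
cat >> h.py <<'E'
from scipy.spatial.transform import Rotation as Ro
def goal(p,ya=None,R=None):
    o=ctrl.get_obs();Rc=Ro.from_euler('xyz',o['eef_rot']).as_matrix()
    if ya is not None: R=np.array([[-np.sin(ya)*-1,np.cos(ya),0],[-np.cos(ya),np.sin(ya),0],[0,0,-1.]])
    print('dxyz',(Rc.T@(np.array(p)-o['ee_pos'])).round(4),'rot',Ro.from_matrix(Rc.T@R).as_rotvec().round(4) if R is not None else '','q',np.round(o['qpos'],3),'yang',round(np.arctan2(Rc[1,1],Rc[0,1]),3),'tilt',Rc[:,2].round(3),'F',np.round(o['force'],2))
E
python3 shift.py '[{"dx":-0.02, "dy":-0.006, "dz":-0.003}, {"dx":-0.035, "dy":-0.0112, "dz":-0.004}, {"dx":-0.04, "dy":-0.013, "dz":-0.004}, {"dx":-0.04, "dy":-0.013, "dz":-0.004}, {"dx":-0.04, "dy":-0.013, "dz":-0.004}, {"dx":-0.04, "dy":-0.013, "dz":-0.004}, {"dx":-0.04, "dy":-0.013, "dz":-0.004}, {"dx":-0.04, "dy":-0.013, "dz":-0.004}, {"dx":-0.035, "dy":-0.0112, "dz":-0.004}, {}]' 0.07
python3 - <<'E'
from h import *
goal([.444,.330,.22],.64)
snap('wrist','w1')
for z in (.152,.06): print(proj('w1',[.4445,.330,z]))
cv2.imwrite('pics/w1b.png',cv2.convertScaleAbs(cv2.imread('pics/w1.png'),alpha=1.4))
E
```

```text
time_s: 1.15
ee_pos: [0.4464, 0.3275, 0.2624]
eef_rot: [-3.141, 0.0, 2.846]
force: [-0.7, 0.6, -0.3]
grip_width: 0.0697
grip_force: 0.0Traceback (most recent call last):
  File "<stdin>", line 2, in <module>
  File "h.py", line 24, in goal
    print('dxyz',(Rc.T@(np.array(p)-o['ee_pos'])).round(4),'rot',Ro.from_matrix(Rc.T@R).as_rotvec().round(4) if R is not None else '','q',np.round(o['qpos'],3),'yang',round(np.arctan2(Rc[1,1],Rc[0,1]),3),'tilt',Rc[:,2].round(3),'F',np.round(o['force'],2))
                                                                 ~~~~~~~~~~~~~~^^^^^^^^
  File "scipy/spatial/transform/_rotation.pyx", line 1143, in scipy.spatial.transform._rotation.Rotation.from_matrix
ValueError: Non-positive determinant (left-handed or null coordinate frame) in rotation matrix 0: [[-8.04985812e-01 -5.93293911e-01  4.21149812e-04]
 [-5.93293843e-01  8.04985922e-01  2.84372594e-04]
 [ 5.07736198e-04  2.09496872e-05  9.99999871e-01]].
```

```bash
sed -i 's/R=np.array(\[\[-np.sin(ya)\*-1,np.cos(ya),0\],\[-np.cos(ya)/R=np.array([[-np.sin(ya),np.cos(ya),0],[np.cos(ya)/' h.py
python3 - <<'E'
from h import *
goal([.444,.330,.22],.64)
snap('wrist','w1')
for z in (.152,.06): print(proj('w1',[.4445,.330,z]))
cv2.imwrite('pics/w1b.png',cv2.convertScaleAbs(cv2.imread('pics/w1.png'),alpha=1.4))
E
```

```text
dxyz [0.003  0.0017 0.0424] rot [-1.000e-04  5.000e-04  6.351e-01] q [ 5.670e-01  2.840e-01  1.460e+00 -1.000e-03  1.397e+00 -7.080e-01] yang 1.275 tilt [ 0. -0. -1.] F [-0.66  0.62 -0.28]
[257.58732536 188.56877589]
[257.30337549 167.98376332]
```

View pics/w1b.png

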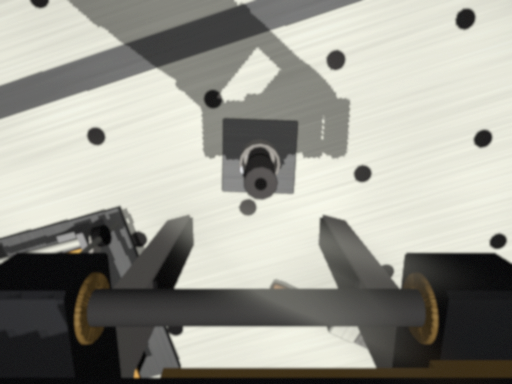

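The wrist view shows the thermometer top (button) at about (260,184) and the tube rim at about (260,160), a few mm off the projection; I'll fuse the three views.

```bash
python3 - <<'E'
from h import *
S=lambda x,y:('scene0',210+(x+.5)/4-.5,115+(y+.5)/4-.5)
D=lambda x,y:('side0',140+(x+.5)/5-.5,120+(y+.5)/5-.5)
for n,a,b,w in (('top',(451,34),(65,65),(260,184)),('rim',(439,150),(87,192),(260,160))):
    for L in ([S(*a),D(*b),('w1',*w)],[S(*a),('w1',*w)],[D(*b),('w1',*w)]): print(n,*tri(*L))
print(atz('w1',260,184,.154),atz('w1',260,160,.06))
goal([.444,.332,.108])
E
```

```text
top [0.44242331 0.33213017 0.15152541] [np.float64(0.0006777308345043771), np.float64(0.0014581677588558469), np.float64(0.0011529555591532875)]
top [0.44143696 0.33283521 0.15162418] [np.float64(0.000136935504436108), np.float64(0.0001369355044359708)]
top [0.44292007 0.33253014 0.15055513] [np.float64(0.0011634707346856673), np.float64(0.0011634707346856092)]
rim [0.44208574 0.3329113  0.05486278] [np.float64(0.0032126773193224215), np.float64(0.005418743683144716), np.float64(0.004640207696808032)]
rim [0.43848599 0.33466129 0.0497917 ] [np.float64(0.0002950243239198824), np.float64(0.0002950243239198195)]
rim [0.44192511 0.33370163 0.05763024] [np.float64(0.004620167653510571), np.float64(0.004620167653510627)]
[0.44100098 0.3330685  0.154     ] [0.43711082 0.33524168 0.06      ]
dxyz [0.0017 0.003  0.1541] rot  q [ 0.57   0.283  1.462 -0.     1.397 -0.706] yang 1.276 tilt [-0. -0. -1.] F [-0.6   0.48  0.45]
```

```bash
python3 shift.py '[{"dx":0.0036, "dy":0.0024, "dz":0.01}, {"dz":0.025}, {"dz":0.03}, {"dz":0.03}, {"dz":0.03}, {"dz":0.02}, {"dz":0.007}, {}, {}]' 
python3 shift.py '[{}, {}, {}, {}, {}, {}]' 0.02 15
```

```text
time_s: 2.1
ee_pos: [0.4408, 0.3339, 0.1113]
eef_rot: [3.141, 0.001, 2.85]
force: [-0.0, -0.0, -0.1]
grip_width: 0.0702
grip_force: 0.0
time_s: 2.7
ee_pos: [0.4409, 0.3332, 0.1105]
eef_rot: [-3.142, 0.0, 2.85]
force: [0.3, -0.3, 0.4]
grip_width: 0.0277
grip_force: 15.0
```

```bash
python3 shift.py '[{"dz":-0.01}, {"dz":-0.02}, {"dz":-0.03}, {"dz":-0.03}, {"dz":-0.03}, {"dz":-0.03}, {"dz":-0.03}, {"dz":-0.02}, {"dz":-0.01}, {}]' 
python3 - <<'E'
from h import *
goal([.543,.0275,.201])
snap('scene','s2');snap('side','d2')
a=cv2.imread('pics/s2.png')[60:200,230:380];b=cv2.imread('pics/d2.png')[40:180,100:250]
cv2.imwrite('pics/g.png',cv2.convertScaleAbs(cv2.resize(np.hstack([a,b]),(800,373)),alpha=1.5))
E
```

```text
time_s: 3.7
ee_pos: [0.441, 0.3333, 0.3216]
eef_rot: [3.14, 0.001, 2.85]
force: [0.2, -0.0, -1.0]
grip_width: 0.0276
grip_force: 15.0
dxyz [-0.1855 -0.2637  0.1205] rot  q [ 0.581  0.253  1.365 -0.     1.522 -0.698] yang 1.279 tilt [ 0.002  0.001 -1.   ] F [ 0.23 -0.   -1.03]
```

View pics/g.png

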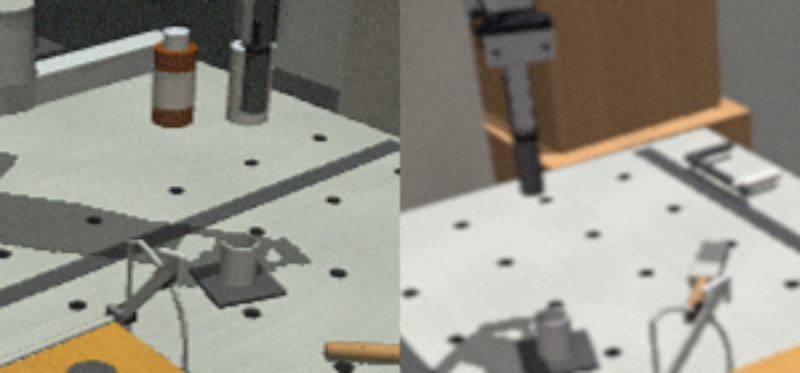

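The thermometer is gripped and hangs vertically (scene lens about (325.6,104), side about (149.5,112)); the holder is empty. Moving level across to above the patch.

```bash
python3 shift.py '[{"dx":-0.01, "dy":-0.0142}, {"dx":-0.02, "dy":-0.0284}, {"dx":-0.0243, "dy":-0.0345}, {"dx":-0.0243, "dy":-0.0345}, {"dx":-0.0243, "dy":-0.0345}, {"dx":-0.0243, "dy":-0.0345}, {"dx":-0.0243, "dy":-0.0345}, {"dx":-0.02, "dy":-0.0284}, {"dx":-0.014, "dy":-0.0199}, {}]' 
python3 - <<'E'
from h import *
print(tri(('s2',325.6,103.5),('d2',149.5,111)))
goal([.543,.0275,.201])
E
```

```text
time_s: 4.8
ee_pos: [0.543, 0.0252, 0.3187]
eef_rot: [-3.141, -0.002, 2.847]
force: [-0.3, 0.1, -1.1]
grip_width: 0.0277
grip_force: 15.0
(array([0.44621984, 0.33491275, 0.21857173]), [np.float64(0.003315225852400824), np.float64(0.003315225852400893)])
dxyz [0.0004 0.0024 0.1177] rot  q [-0.021  0.235  1.393 -0.     1.516 -1.297] yang 1.276 tilt [-0.003 -0.    -1.   ] F [-0.32  0.14 -1.07]
```

```bash
python3 shift.py '[{"dx":0.0004, "dy":0.002, "dz":0.01}, {"dz":0.02}, {"dz":0.025}, {"dz":0.025}, {"dz":0.02}, {"dz":0.01}, {"dz":0.005}, {}]'
python3 - <<'E'
from h import *
goal([.543,.0275,.203])
a=snap('scene','s3')['pixels'][115:235,200:350];b=snap('side','d3')['pixels'][90:210,190:340]
cv2.imwrite('pics/g3.png',cv2.convertScaleAbs(cv2.resize(np.hstack([a,b]),(800,320),interpolation=2),alpha=1.5))
E
```

```text
time_s: 5.6
ee_pos: [0.5428, 0.0301, 0.2052]
eef_rot: [-3.142, -0.0, 2.85]
force: [-0.4, -0.3, -1.0]
grip_width: 0.0279
grip_force: 15.0
dxyz [-0.0009 -0.0025  0.0022] rot  q [-0.012  0.305  1.567  0.     1.27  -1.291] yang 1.28 tilt [-0.  0. -1.] F [-0.4  -0.26 -1.03]
```

View pics/g3.png

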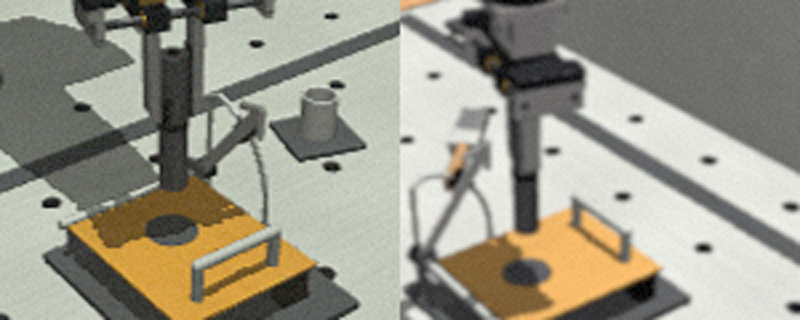

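Both views show the lens directly above the patch (scene 174 vs 172, side 526 vs 526 columns in the crop). Hold still now, checking the gap.

```bash
python3 - <<'E'
from h import *
L=lambda x,y,f,a,b:(f,a+x/2.667-.3,b+y/2.667-.3)
print(tri(L(174,185,'s3',200,115),L(126,229,'d3',190,90)))
print(tri(L(172,230,'s3',200,115),L(126,271,'d3',190,90)))
for i in range(3):print(ctrl.get_obs()['ee_pos'])
E
for i in 1 2 3; do python3 shift.py '[{}, {}, {}, {}, {}, {}, {}, {}, {}, {}]' | head -2; done
python3 -c "
from h import *
goal([.4408,.3335,.320])"
```

```text
(array([0.54532336, 0.02919572, 0.10642706]), [np.float64(0.0003655875441247015), np.float64(0.0003655875441247161)])
(array([0.54344366, 0.02847707, 0.05286962]), [np.float64(5.00435795917977e-05), np.float64(5.0043579591867266e-05)])
[0.54322774 0.02988696 0.20623062]
[0.54322774 0.02988696 0.20623062]
[0.54322774 0.02988696 0.20623062]
time_s: 6.7
ee_pos: [0.543, 0.0296, 0.2054]
time_s: 7.7
ee_pos: [0.543, 0.0296, 0.2054]
time_s: 8.7
ee_pos: [0.543, 0.0297, 0.2055]
dxyz [ 0.1852  0.2616 -0.1146] rot  q [-0.013  0.305  1.567 -0.     1.27  -1.292] yang 1.279 tilt [-0. -0. -1.] F [-0.33  0.26 -1.04]
```

The gap was about 5.3 cm, held for 3 s with about 2 mm lateral offset. Returning.

```bash
python3 shift.py '[{"dz":-0.01}, {"dz":-0.02}, {"dz":-0.027}, {"dz":-0.027}, {"dz":-0.02}, {"dz":-0.01}, {}]' |head -2
python3 shift.py '[{"dx":0.01, "dy":0.0142}, {"dx":0.02, "dy":0.0283}, {"dx":0.0243, "dy":0.0343}, {"dx":0.0243, "dy":0.0343}, {"dx":0.0243, "dy":0.0343}, {"dx":0.0243, "dy":0.0343}, {"dx":0.0243, "dy":0.0343}, {"dx":0.02, "dy":0.0283}, {"dx":0.0137, "dy":0.0193}, {}]' |head -2
python3 shift.py '[{}, {}, {}]' |head -3
python3 -c "
from h import *
goal([.4408,.3334,.110])"
```

```text
time_s: 9.4
ee_pos: [0.5432, 0.0297, 0.3208]
time_s: 10.4
ee_pos: [0.4396, 0.3355, 0.3179]
time_s: 10.7
ee_pos: [0.4413, 0.3326, 0.3193]
eef_rot: [-3.141, -0.0, 2.849]
dxyz [0.0007 0.0007 0.2093] rot  q [ 0.58   0.254  1.368 -0.     1.52  -0.698] yang 1.278 tilt [-0. -0. -1.] F [ 1.   -0.38 -1.37]
```

```bash
python3 shift.py '[{"dx":0.0005, "dy":0.0005, "dz":0.015}, {"dz":0.03}, {"dz":0.035}, {"dz":0.03}, {"dz":0.02}, {"dz":0.01}, {"dz":0.01}, {"dz":0.01}, {}]' |head -4
python3 shift.py '[{"dz":0.01}, {"dz":0.01}, {"dz":0.01}, {"dz":0.008}, {"dz":0.006}, {"dz":0.003}, {}, {}, {}]' |head -4
```

```text
time_s: 11.6
ee_pos: [0.4404, 0.3338, 0.1587]
eef_rot: [-3.141, -0.001, 2.85]
force: [-0.8, 0.6, -0.3]
time_s: 12.5
ee_pos: [0.4407, 0.3342, 0.1128]
eef_rot: [3.141, 0.0, 2.85]
force: [0.5, -0.0, -1.0]
```

Continue to the floor in small steps, watching the force.

```bash
python3 shift.py '[{"dz":0.001}, {"dz":0.001}, {}, {}]' |head -4
python3 shift.py '[{"dz":0.0005}, {"dz":0.0005}, {}, {}]' |head -4
```

```text
time_s: 12.9
ee_pos: [0.4405, 0.3341, 0.1105]
eef_rot: [3.142, -0.0, 2.85]
force: [-0.1, 0.1, -0.3]
time_s: 13.3
ee_pos: [0.4407, 0.3341, 0.1104]
eef_rot: [3.141, 0.001, 2.85]
force: [-3.2, -2.4, 9.2]
```

The force shows the lens end touching the floor of the holder; releasing and rising clear.

```bash
python3 shift.py '[{}, {}, {}, {}, {}]' 0.07 |tail -3
python3 shift.py '[{"dz":-0.01}, {"dz":-0.02}, {"dz":-0.03}, {"dz":-0.035}, {"dz":-0.035}, {"dz":-0.03}, {"dz":-0.02}, {"dz":-0.01}, {}]'
python3 - <<'E'
from h import *
goal([.55,-.10,.30],.0)
a=snap('scene','s4')['pixels'][100:230,255:345];b=snap('side','d4')['pixels'][110:200,140:230]
cv2.imwrite('pics/g4.png',cv2.convertScaleAbs(np.hstack([cv2.resize(a,(400,578),interpolation=2),cv2.resize(b,(400,400),interpolation=2)[:578] if 0 else cv2.copyMakeBorder(cv2.resize(b,(400,400),interpolation=2),0,178,0,0,0)]),alpha=1.4))
E
```

```text
force: [0.0, 0.9, 0.1]
grip_width: 0.0643
grip_force: 0.0
time_s: 14.7
ee_pos: [0.4407, 0.3342, 0.3007]
eef_rot: [3.14, 0.001, 2.85]
force: [0.1, -0.2, -0.5]
grip_width: 0.0699
grip_force: 0.0
dxyz [-0.2296 -0.3844  0.0004] rot [2.3000e-03 2.0000e-04 1.2791e+00] q [ 0.583  0.261  1.401 -0.     1.477 -0.696] yang 1.279 tilt [ 0.002  0.001 -1.   ] F [ 0.15 -0.17 -0.54]
```

View pics/g4.png

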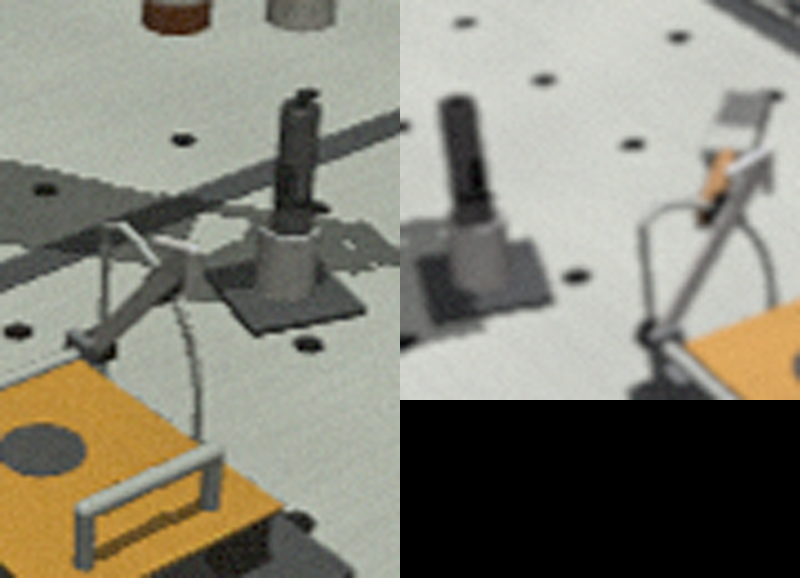

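The thermometer stands back in its holder, released; pointer apex at about (199,250) left crop, (770,150) right crop.

```bash
python3 - <<'E'
from h import *
k=400/90
S=lambda x,y:('s4',255+(x+.5)/k-.5,100+(y+.5)/(578/130)-.5)
D=lambda x,y:('d4',140+(x+.5-400)/k-.5,110+(y+.5)/k-.5)
yaw=-.018;ex=np.array([np.cos(yaw),np.sin(yaw),0]);piv=np.array([.468,.029,.05])+.096*np.array([-np.sin(yaw),np.cos(yaw),0])
for n,a,b in (('apex',(199,250),(771,150)),('barbU',(155,240),(728,174)),('barbL',(193,297),(771,190)),('neck',(172,270),(745,185)),('piv',(90,340),(655,332))):
    x,r=tri(S(*a),D(*b));d=x-piv;print(n,x.round(4),np.round(r,4),'ang',np.arctan2(d[2],d@ex).round(3),'r',np.linalg.norm(d).round(3))
# fit: project apex for angles
for A in np.arange(.6,1.06,.05):
    t=piv+.15*(ex*np.cos(A)+np.array([0,0,np.sin(A)]));p=proj('s4',t);q=proj('d4',t)
    print(A.round(2),((p-[255,100])*k).round(0),((q-[140,110])*k+[400,0]).round(0))
goal([.58,.026,.30],.0)
E
```

```text
apex [0.5657 0.1244 0.1632] [0.0019 0.0019] ang 0.867 r 0.148
barbU [0.5309 0.1223 0.1568] [0.0005 0.0005] ang 1.051 r 0.123
barbL [0.5643 0.1237 0.1325] [0.0007 0.0007] ang 0.718 r 0.126
neck [0.5448 0.1244 0.1424] [0.0001 0.0001] ang 0.888 r 0.119
piv [0.4691 0.1257 0.0562] [0.0004 0.0004] ang 1.669 r 0.006
0.6 [224. 314.] [805. 172.]
0.65 [219. 302.] [800. 166.]
0.7 [214. 290.] [794. 160.]
0.75 [209. 278.] [787. 155.]
0.8 [204. 266.] [780. 150.]
0.85 [198. 255.] [773. 146.]
0.9 [192. 243.] [765. 142.]
0.95 [185. 232.] [757. 138.]
1.0 [178. 222.] [749. 135.]
1.05 [172. 212.] [740. 133.]
dxyz [-0.2224 -0.2547 -0.0014] rot [-1.4000e-03 -1.0000e-04  1.2789e+00] q [ 0.583  0.263  1.404  0.     1.476 -0.696] yang 1.279 tilt [-0.001 -0.001 -1.   ] F [ 1.09 -0.18  0.41]
```

The pointer angle comes out near 0.875 rad. Moving above the handle, then turning the fingers to close along the plate's x.

```bash
python3 shift.py '[{"dx":-0.014, "dy":-0.0118}, {"dx":-0.027, "dy":-0.0227}, {"dx":-0.032, "dy":-0.027}, {"dx":-0.032, "dy":-0.027}, {"dx":-0.032, "dy":-0.027}, {"dx":-0.032, "dy":-0.027}, {"dx":-0.032, "dy":-0.027}, {"dx":-0.032, "dy":-0.027}, {"dx":-0.028, "dy":-0.0235}, {"dx":-0.02, "dy":-0.0165}]' 0.05|head -2
python3 shift.py '[{"wz":0.13}, {"wz":0.146}, {"wz":0.146}, {"wz":0.146}, {"wz":0.146}, {"wz":0.146}, {"wz":0.146}, {"wz":0.146}, {"wz":0.145}, {}]' |head -3
python3 - <<'E'
from h import *
goal([.642,.026,.093],-.018)
snap('wrist','w5');a=cv2.convertScaleAbs(cv2.imread('pics/w5.png'),alpha=1.4)
cv2.imwrite('pics/w5b.png',cv2.resize(a,(800,600)))
for X in ([.642,.026,.09],[.6428,.071,.09],[.6412,-.019,.09],[.543,.0275,.0525]):print(proj('w5',X)*1.5625)
E
```

```text
time_s: 15.8
ee_pos: [0.6422, 0.0245, 0.2974]
time_s: 16.8
ee_pos: [0.6414, 0.0267, 0.2979]
eef_rot: [-3.139, 0.0, 1.55]
dxyz [-0.0007  0.0011  0.2049] rot [-0.0022  0.0001 -0.0025] q [-0.015  0.478  1.116 -0.     1.55   0.005] yang -0.02 tilt [-0.002 -0.    -1.   ] F [-0.07 -0.73 -0.09]
[401.27221653 266.1914607 ]
[401.07206688 200.58746963]
[401.46117028 328.12571639]
[271.5727163 257.7268734]
```

View pics/w5b.png

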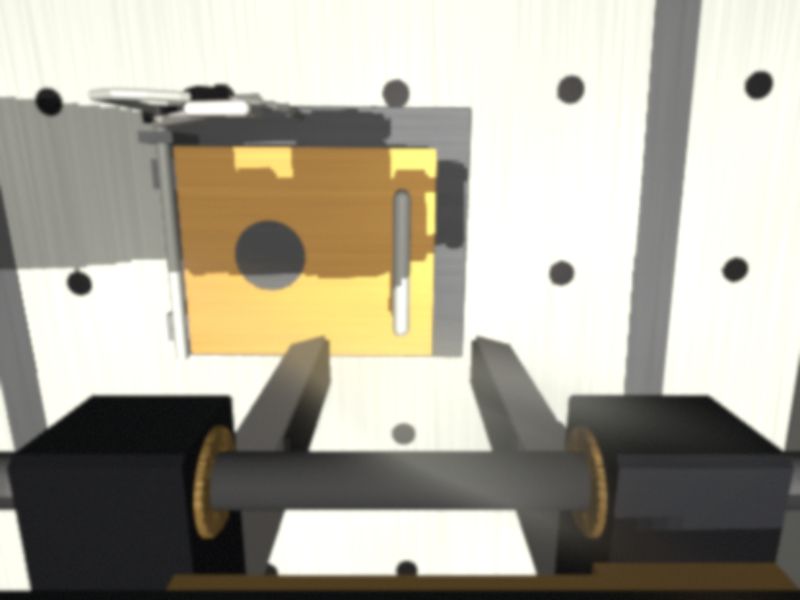

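The handle bar is seen upright at (401,262), as predicted, centred between the fingers. Descend and grip.

```bash
python3 shift.py '[{"dx":-0.0005, "dy":0.0008, "dz":0.015}, {"dz":0.03}, {"dz":0.035}, {"dz":0.035}, {"dz":0.03}, {"dz":0.025}, {"dz":0.02}, {"dz":0.01}, {"dz":0.003}, {}]' |head -4
python3 shift.py '[{}, {}, {}, {}, {}, {}]' 0.0 25
python3 - <<'E'
from h import *
o=ctrl.get_obs();g=o['ee_pos']-[0,0,.003]
P=np.array([.175,.04]);
prev=None
for t in np.linspace(0,.875,21):
    x=np.array([.175*np.cos(t)-.04*np.sin(t),.175*np.sin(t)+.04*np.cos(t)])
    if prev is not None: print(round(t,3),'dy',round(x[0]-prev[0],4),'dz',round(-(x[1]-prev[1]),4))
    prev=x
goal([.642,.026,.093],-.018)
E
```

```text
time_s: 17.85
ee_pos: [0.6425, 0.0262, 0.0967]
eef_rot: [3.141, -0.0, 1.554]
force: [-0.4, -0.0, 0.5]
time_s: 18.45
ee_pos: [0.6417, 0.0262, 0.0965]
eef_rot: [-3.14, 0.0, 1.553]
force: [-6.8, -1.2, 4.2]
grip_width: 0.0113
grip_force: 25.0
0.044 dy -0.0019 dz -0.0076
0.088 dy -0.0022 dz -0.0075
0.131 dy -0.0026 dz -0.0074
0.175 dy -0.0029 dz -0.0073
0.219 dy -0.0032 dz -0.0072
0.262 dy -0.0035 dz -0.007
0.306 dy -0.0038 dz -0.0069
0.35 dy -0.0041 dz -0.0067
0.394 dy -0.0044 dz -0.0065
0.438 dy -0.0047 dz -0.0063
0.481 dy -0.005 dz -0.0061
0.525 dy -0.0052 dz -0.0059
0.569 dy -0.0055 dz -0.0056
0.612 dy -0.0057 dz -0.0054
0.656 dy -0.0059 dz -0.0051
0.7 dy -0.0062 dz -0.0049
0.744 dy -0.0064 dz -0.0046
0.788 dy -0.0066 dz -0.0043
0.831 dy -0.0067 dz -0.004
0.875 dy -0.0069 dz -0.0037
dxyz [-0.0002  0.0003  0.0035] rot [-0.002  0.     0.   ] q [-0.016  0.629  1.361 -0.     1.155  0.002] yang -0.018 tilt [-0.002  0.    -1.   ] F [-6.76 -1.19  4.16]
```

```bash
python3 shift.py '[{"dy":-0.0009, "dz":-0.0038}, {"dy":-0.001, "dz":-0.0038}, {"dy":-0.0011, "dz":-0.0038}, {"dy":-0.0011, "dz":-0.0037}, {"dy":-0.0013, "dz":-0.0037}, {"dy":-0.0013, "dz":-0.0037}, {"dy":-0.0014, "dz":-0.0037}, {"dy":-0.0015, "dz":-0.0036}, {"dy":-0.0016, "dz":-0.0036}, {"dy":-0.0016, "dz":-0.0036}]'
python3 shift.py '[{"dy":-0.0017, "dz":-0.0035}, {"dy":-0.0018, "dz":-0.0035}, {"dy":-0.0019, "dz":-0.0035}, {"dy":-0.0019, "dz":-0.0034}, {"dy":-0.002, "dz":-0.0034}, {"dy":-0.0021, "dz":-0.0033}, {"dy":-0.0022, "dz":-0.0033}, {"dy":-0.0022, "dz":-0.0032}, {"dy":-0.0023, "dz":-0.0032}, {"dy":-0.0024, "dz":-0.0031}]'
```

```text
time_s: 19.45
ee_pos: [0.6293, 0.0266, 0.1336]
eef_rot: [-3.141, -0.0, 1.553]
force: [-4.7, 1.5, -8.2]
grip_width: 0.0111
grip_force: 25.0
time_s: 20.45
ee_pos: [0.6094, 0.0271, 0.1676]
eef_rot: [3.14, -0.0, 1.553]
force: [0.4, 5.3, -6.1]
grip_width: 0.0114
grip_force: 25.0
```

```bash
python3 shift.py '[{"dy":-0.0025, "dz":-0.0031}, {"dy":-0.0025, "dz":-0.003}, {"dy":-0.0026, "dz":-0.003}, {"dy":-0.0026, "dz":-0.0029}, {"dy":-0.0027, "dz":-0.0028}, {"dy":-0.0028, "dz":-0.0028}, {"dy":-0.0028, "dz":-0.0027}, {"dy":-0.0029, "dz":-0.0027}, {"dy":-0.0029, "dz":-0.0026}, {"dy":-0.003, "dz":-0.0025}]'
python3 shift.py '[{"dy":-0.0031, "dz":-0.0025}, {"dy":-0.0031, "dz":-0.0024}, {"dy":-0.0032, "dz":-0.0023}, {"dy":-0.0032, "dz":-0.0023}, {"dy":-0.0033, "dz":-0.0022}, {"dy":-0.0033, "dz":-0.0021}, {"dy":-0.0033, "dz":-0.002}, {"dy":-0.0034, "dz":-0.002}, {}, {}]'
python3 - <<'E'
from h import *
from scipy.optimize import brentq
o=ctrl.get_obs();g=o['ee_pos'];print(g)
s=g-[.468,.029,.05];print('theta',np.arctan2(s[2]-.003-.0005,s[0])-np.arctan2(.04,.175),'r',np.hypot(s[0],s[2]-.0035))
a=snap('scene','s6')['pixels'][110:260,200:350];b=snap('side','d6')['pixels'][100:250,180:330]
cv2.imwrite('pics/g6.png',cv2.convertScaleAbs(cv2.resize(np.hstack([a,b]),(800,400),interpolation=2),alpha=1.5))
E
```

```text
time_s: 21.45
ee_pos: [0.583, 0.0278, 0.1967]
eef_rot: [3.137, -0.001, 1.553]
force: [4.9, 6.4, -1.7]
grip_width: 0.0115
grip_force: 25.0
time_s: 22.45
ee_pos: [0.5578, 0.0285, 0.2155]
eef_rot: [3.134, -0.001, 1.553]
force: [6.7, 9.2, 3.8]
grip_width: 0.011
grip_force: 25.0
[0.55781187 0.02851735 0.21554171]
theta 0.839983676049446 r 0.18526653379369928
```

View pics/g6.png

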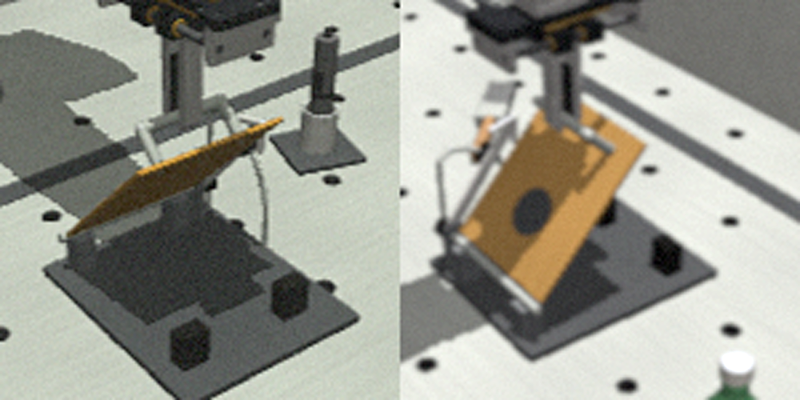

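The plate is held near the pointer's angle; side crop edge from (541,308) to (646,147), scene free-edge corners (139,172) and (283,121). Measuring the plate angle from both.

```bash
python3 - <<'E'
from h import *
k=400/150
S=lambda x,y:('s6',200+(x+.5)/k-.5,110+(y+.5)/k-.5)
D=lambda x,y:('d6',180+(x+.5-400)/k-.5,100+(y+.5)/k-.5)
for n,a,b in (('f+',(283,121),(537,110)),('f-',(139,172),(646,147)),('h-',(68,236),(541,308))):
    x,r=tri(S(*a),D(*b));print(n,x.round(4),np.round(r,4),'ang',np.arctan2(x[2]-.05,x[0]-.468).round(3))
yaw=-.018;ex=np.array([np.cos(yaw),np.sin(yaw),0]);ey=np.array([-ex[1],ex[0],0]);h=np.array([.468,.029,.05])
def pt(t,x,y,z):return h+ey*y+ex*(x*np.cos(t)-z*np.sin(t))+np.array([0,0,x*np.sin(t)+z*np.cos(t)])
from scipy.optimize import brentq
def angfit(f,side,rows,y,z,m):
    # silhouette points of orange mask at given rows
    xs=[]
    for r in rows:
        c=np.where(m[r])[0]
        if len(c):xs.append((c.max()+.5 if side>0 else c.min()-.5,r))
    xs=np.array(xs);s,b=np.polyfit(xs[:,1],xs[:,0],1);res=xs[:,0]-np.polyval([s,b],xs[:,1])
    def sl(t):
        p,q=proj(f,pt(t,.04,y,z)),proj(f,pt(t,.19,y,z));return (q[0]-p[0])/(q[1]-p[1])-s
    def off(t):
        p,q=proj(f,pt(t,.04,y,z)),proj(f,pt(t,.19,y,z));g=(p+q)/2;return g[0]-(s*g[1]+b)
    print(f,'slope ang',brentq(sl,.5,1.3).__round__(4),'std',res.std().round(2)); T=np.array([.7,.8,.85,.9,1.]);print(' offset px',[off(t).round(2) for t in T])
for f in ('d6',):
    im=cv2.imread(f'pics/{f}.png');hsv=cv2.cvtColor(im,cv2.COLOR_BGR2HSV);m=cv2.inRange(hsv,(8,110,30),(28,255,255))>0
    m[:, :190]=0;m[:,280:]=0;m[:135]=0
    for z in (.0025,-.0025): angfit(f,1,range(160,208),-.08,z,m)
# pointer shaft slope in side & scene views: two points each on midline
k2=400/90
for f,pts,o in (('d4',[(660,335),(745,183)],(140,110,400)),('s4',[(92,340),(172,268)],(255,100,0))):
    P=[np.array([o[0]+(x+.5-o[2])/k2-.5,o[1]+(y+.5)/k2-.5]) for x,y in pts];s=(P[1]-P[0]);a=np.arctan2(s[1],s[0])
    def g(t):
        p,q=proj(f,pt(t,.01,.096,0)),proj(f,pt(t,.12,.096,0));d=q-p;return np.arctan2(d[1],d[0])-a
    print(f,'pointer',brentq(g,.4,1.3).__round__(3))
E
```

```text
f+ [0.5891 0.1209 0.1709] [0.0077 0.0077] ang 0.784
f- [ 0.6015 -0.0534  0.1936] [0.0021 0.0021] ang 0.822
h- [ 0.4706 -0.0486  0.0516] [0.0029 0.0029] ang 0.556
d6 slope ang 0.8411 std 0.75
 offset px [np.float64(2.85), np.float64(-0.52), np.float64(-2.24), np.float64(-3.97), np.float64(-7.45)]
d6 slope ang 0.8415 std 0.75
 offset px [np.float64(4.29), np.float64(0.95), np.float64(-0.75), np.float64(-2.47), np.float64(-5.95)]
d4 pointer 0.898
s4 pointer 0.871
```

```bash
python3 - <<'E'
from h import *
yaw=-.018;ex=np.array([np.cos(yaw),np.sin(yaw),0]);ey=np.array([-ex[1],ex[0],0]);h=np.array([.468,.029,.05])
def pt(t,x,y,z):return h+ey*y+ex*(x*np.cos(t)-z*np.sin(t))+np.array([0,0,x*np.sin(t)+z*np.cos(t)])
def line(f,im,t,x0,x1,z):
    P=np.array([proj(f,pt(t,x,.096,z)) for x in np.linspace(x0,x1,30)],np.float32)
    return cv2.remap(im,P[:,:1],P[:,1:],cv2.INTER_LINEAR).ravel()
for f in ('scene0','s4','side0','d4','s6'):
    im=cv2.GaussianBlur(cv2.imread(f'pics/{f}.png'),(3,3),0).astype(np.float32).mean(2)
    best=[]
    for c in np.arange(-.006,.0061,.001):
        for t in np.arange(.75,1.01,.005):
            i=sum(line(f,im,t,.03,.105,c+z).mean() for z in (-.004,0,.004))/3
            o=(line(f,im,t,.03,.105,c+.012).mean()+line(f,im,t,.03,.105,c-.012).mean())/2
            best.append((o-i,round(t,3),round(c,3)))
    best.sort(reverse=True);B=np.array(best[:12]);print(f,B[0].round(3),'mean12',B.mean(0).round(3))
o=ctrl.get_obs();print(o['ee_pos'],o['force'],o['eef_rot'])
E
```

```text
scene0 [48.102  0.865  0.   ] mean12 [47.918  0.86   0.   ]
s4 [4.8102e+01 8.5000e-01 1.0000e-03] mean12 [4.7882e+01 8.5400e-01 1.0000e-03]
side0 [3.2359e+01 8.1500e-01 1.0000e-03] mean12 [32.243  0.823  0.   ]
d4 [3.2929e+01 8.1500e-01 1.0000e-03] mean12 [32.804  0.823  0.   ]
s6 [4.3408e+01 8.2500e-01 4.0000e-03] mean12 [4.3221e+01 8.1700e-01 5.0000e-03]
[0.55787005 0.02850622 0.21550275] [6.46098626 8.86986107 4.73683091] [ 3.13355627e+00 -1.44752958e-03  1.55314202e+00]
```

```bash
python3 - <<'E'
from h import *
yaw=-.018;ex=np.array([np.cos(yaw),np.sin(yaw),0]);ey=np.array([-ex[1],ex[0],0]);h=np.array([.468,.029,.05])
def pt(t,x,y,z):return h+ey*y+ex*(x*np.cos(t)-z*np.sin(t))+np.array([0,0,x*np.sin(t)+z*np.cos(t)])
t=.86;zs=np.arange(-.02,.0201,.0005);xs=np.arange(.024,.112,.004)
for f in ('scene0','s4','side0','d4'):
    im=cv2.imread(f'pics/{f}.png').astype(np.float32).mean(2)
    up=[];lo=[]
    for x in xs:
        P=np.array([proj(f,pt(t,x,.096,z)) for z in zs],np.float32)
        v=cv2.GaussianBlur(cv2.remap(im,P[:,:1],P[:,1:],cv2.INTER_CUBIC),(1,9),1.5).ravel();g=np.gradient(v)
        c=len(zs)//2;up.append(zs[c+np.argmax(g[c:])]);lo.append(zs[np.argmin(g[:c])])
    up=np.array(up);lo=np.array(lo)
    print(f,'up',(up*1e3).round(1),'\n lo',(lo*1e3).round(1))
    for n,e in (('up',up),('lo',lo),('mid',(up+lo)/2)):
        k=np.ones(len(xs),bool)
        for _ in range(5):
            p=np.polyfit(xs[k],e[k],1);r=abs(e-np.polyval(p,xs));k=r<max(.001,1.5*np.median(r))
        print('  ',n,'angle',round(t+p[0],3),k.sum(),'at pivot mm',round(p[1]*1e3,1))
E
```

```text
scene0 up [ 8.  12.5 17.5 18.5  7.   7.5  7.5  8.   8.   8.5  8.5  9.   9.   9.
  9.5  9.5  9.  12.  11.5 12.  12.  11. ] 
 lo [-16.  -12.5  -6.5  -7.   -7.5  -7.   -7.   -6.5  -7.   -7.   -7.   -6.5
  -6.5  -6.5  -6.   -6.5  -7.   -8.5  -9.   -9.5 -10.5 -12. ]
   up angle 0.931 16 at pivot mm 4.1
   lo angle 0.869 15 at pivot mm -7.3
   mid angle 0.88 18 at pivot mm -0.5
s4 up [ 8.5 18.  15.  18.5  8.   8.   8.   8.5  8.5  9.   8.5  8.5  8.5  8.5
  9.5  9.5  9.5 12.  11.5 11.5 11.5 11.5] 
 lo [-16.  -11.5  -6.   -7.   -7.   -7.   -6.5  -6.5  -7.   -7.   -7.5  -6.5
  -6.5  -6.5  -6.   -6.5  -7.5  -8.5  -9.5 -10.  -10.5 -12.5]
   up angle 0.917 16 at pivot mm 5.2
   lo angle 0.846 14 at pivot mm -6.0
   mid angle 0.867 17 at pivot mm 0.4
side0 up [ 3.   5.5  4.   3.   6.   4.5  3.5  5.5  5.   7.5  6.   5.5  4.5  6.5
  5.5  4.   3.   3.  18.5 18.5 18.5 18.5] 
 lo [ -9.5  -7.5  -8.5  -9.5  -7.   -8.   -6.5  -7.   -8.   -8.5 -10.5  -7.5
  -8.   -6.   -7.5  -8.   -5.   -5.  -13.  -13.5  -6.5  -7.5]
   up angle 0.895 14 at pivot mm 3.1
   lo angle 0.874 14 at pivot mm -8.6
   mid angle 0.937 12 at pivot mm -5.3
d4 up [ 3.   5.5  4.5  7.   6.   4.5  4.   3.   4.5  7.5  6.5  5.5  4.   3.5
  5.   4.   2.   3.  18.5 18.5 18.5 18.5] 
 lo [ -9.5  -7.5  -8.   -9.5  -7.5  -8.   -9.   -6.5  -7.5  -8.5  -6.5  -8.
  -8.5  -6.   -7.   -8.   -6.   -5.5 -13.  -13.5  -7.   -8. ]
   up angle 0.831 15 at pivot mm 6.0
   lo angle 0.865 13 at pivot mm -8.2
   mid angle 0.913 16 at pivot mm -3.9
```

The pointer is near 0.875 rad and the plate near 0.835; a last small step of about 0.04 rad.

```bash
python3 shift.py '[{"dy":-0.0017, "dz":-0.001}, {"dy":-0.0017, "dz":-0.001}, {"dy":-0.0018, "dz":-0.001}, {"dy":-0.0018, "dz":-0.001}, {}, {}, {}, {}]'
cat > m.py <<'E'
from h import *
import sys
from scipy.optimize import brentq
yaw=-.018;ex=np.array([np.cos(yaw),np.sin(yaw),0]);ey=np.array([-ex[1],ex[0],0]);h=np.array([.468,.029,.05])
def pt(t,x,y,z):return h+ey*y+ex*(x*np.cos(t)-z*np.sin(t))+np.array([0,0,x*np.sin(t)+z*np.cos(t)])
snap('side',sys.argv[1]) if len(sys.argv)>1 else 0
for f in ['d6']+sys.argv[1:]:
    im=cv2.imread(f'pics/{f}.png');m=cv2.inRange(cv2.cvtColor(im,cv2.COLOR_BGR2HSV),(8,110,30),(28,255,255))>0
    m[:,:190]=0;m[:,280:]=0
    e=np.array([(np.where(m[r])[0].max()+.5,r) for r in range(160,209) if m[r].any()])
    s,b=np.polyfit(e[:,1],e[:,0],1)
    def F(t,z,w):
        p,q=proj(f,pt(t,.04,-.08,z)),proj(f,pt(t,.19,-.08,z));g=(p+q)/2
        return (q[0]-p[0])/(q[1]-p[1])-s if w else g[0]-s*g[1]-b
    print(f,'slope',round(brentq(lambda t:F(t,-.0025,1),.5,1.3),3),'offset bottom/top',[round(brentq(lambda t:F(t,z,0),.5,1.3),3) for z in(-.0025,.0025)])
    c=cv2.findContours(m.astype(np.uint8),0,2)[0]
o=ctrl.get_obs();s=o['ee_pos']-h;print('tool theta',np.arctan2(s[2]-.0035,s[0])-np.arctan2(.04,.175))
E
python3 m.py d7
```

```text
time_s: 23.35
ee_pos: [0.5509, 0.0287, 0.2196]
eef_rot: [3.133, -0.002, 1.553]
force: [6.4, 9.6, 5.4]
grip_width: 0.0113
grip_force: 25.0
d6 slope 0.839 offset bottom/top [0.828, 0.785]
d7 slope 0.876 offset bottom/top [0.874, 0.83]
tool theta 0.8829315046348923
```

Slope and offset both give about 0.875 rad, matching the pointer. Hold briefly, then hand in.

```bash
python3 shift.py '[{}, {}, {}, {}, {}]' && python3 -c "
from station import ctrl
print(ctrl.hand_in())"
```

```text
time_s: 23.9
ee_pos: [0.5509, 0.0287, 0.2196]
eef_rot: [3.133, -0.002, 1.553]
force: [6.9, 10.2, 4.6]
grip_width: 0.0109
grip_force: 25.0
the job is handed in; nothing more can be done
None
```

I handed the job in at 23.9 s, result not reported back: I held the thermometer about 5.3 cm above the patch for 3 s and stood it back in its holder, and the gripper now holds the plate at about 0.875 rad, matching my measured pointer angle (single readings mostly 0.82 to 0.90).

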